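# Complete the row of blue paint pots by shade

## Robot

A 7-joint arm with a two-finger parallel gripper is mounted at the origin on the work surface. World frame = base frame: x ahead of the robot, y to its left, z up, the work surface at z = 0. Lengths are in m, angles in rad, forces in N, time in s.
With the tool pointing down it reaches from about 0.375 to 0.925 m from the base axis. Payload 3.1 kg.
Tool frame: the origin (TCP) lies on the centre line of the jaws, within the pads' length; the fingertips stand 22 mm ahead of it and the grasp point (between the pads) lies 3 mm ahead of it (ctrl.tip_extent is the distance from the TCP to the fingertips, in m); z points along the fingers, y is the line along which they close (so a half turn about z gives the same grasp; the last joint's range is limited). The gripper opens to 85 mm and grips with 20 to 120 N. Pads are 22 mm wide; open, the fingers measure 114 mm over their backs; the gripper's body (76 mm by 85 mm) begins 54 mm behind the grasp point. The pads swing forward as they close: fully open they stand 13 mm farther back than shut.
Start: joints at [1.133, 0.383, 0.044, 1.598, -0.018, 1.161, -0.05], TCP at [0.217, -0.613, 0.253] pointing down, gripper open.
Joint ranges: [-2.61, 2.61], [-0.41, 2.15], [-1.48, 1.57], [0, 2.5], [-1.57, 4.71], [0.05, 1.97], [-2.85, 2.85]. Speed limits (rad/s): [2.79, 2.79, 3.14, 3.14, 3.14, 3.14, 3.14].

## Interface

Orientations are given as a unit quaternion [w, x, y, z].
In Python, from cell import ctrl gives the robot as it stands. Calls block until the motion is done:
- ctrl.movep(position, orientation): joint-space move of the TCP to a pose.
- ctrl.movel(position, rotation=None, feed=0.15, stop_force=None): straight line of the TCP; rotation=None keeps the orientation; feed is the mean speed in m/s. With stop_force (N) it stops when the force on the tool has changed by that much, and returns True; else False.
- ctrl.goto_joints(angles): joint-space move.
- ctrl.set_gripper(opening, force=None): opening from 0.0 (shut) to 1.0 (fully open); force is the grip in N (None keeps the last); returns when the fingers have stopped.
- ctrl.dwell(seconds).
- ctrl.ik(position, orientation): joint angles nearest the present ones, or None.
- ctrl.read_state(): the state.
- ctrl.snapshot(name): name is "side" or "top"; returns a dict with "img" (400x640x3 uint8, blue, green, red), "fx", "fy", "cx", "cy" (pixels), "rvec" (rotation vector, rad) and "tvec" (3), from world to camera coordinates, as OpenCV has them. Camera axes: x right, y down, z forward; pixel columns grow to the right and rows downward; lengths in m; the calibration is good to about 2 mm. A picture is of the moment at which its call begins. There is no depth.
A pose or a line that the arm cannot do raises ctrl.MotionError and nothing moves.
- ctrl.sign_off(): hands the job in; it is judged then, once.
The state is a dict: "time": time; "q": joint angles; "qvel": joint speeds; "effort": joint torques, N m; "position": TCP position; "eef_rot": TCP orientation; "ft_force": force on the tool from outside, world axes, zero at the start; "ft_torque": the same for the moment, N m; "gripper_width": opening from 0.0 (shut) to 1.0 (fully open); "grip_force": force on a finger pad.
Only numpy, scipy, OpenCV 4.12 (cv2) and the standard library are available. Lean on these libraries where they do the work, as an engineer would, in place of code of your own. Each camera call takes 0.05 s, during which the arm holds its last target. There are 200 camera calls.

## Task

Complete the row of paint pots on the wooden rack: set the four loose pots upright on the four free marks, one centred on each, so that all six run in order of shade from the palest blue at one end to the darkest at the other, as the light and the dark pot already standing there begin it. Set the pots down, do not drop them; leave the two standing pots in their places, and do not move the bowl or the pencil case.

Things in the scene. Friction and masses are not known exactly. Their poses are not given: they have to be found in the camera images.
- rack: Fixed pale wooden rack on the desk, 70 (its x) by 310 mm (its y, along the row), turned up to 13 degrees either way. Origin: centre of its underside. Board top 12 mm up; 5 mm wide lips along both long sides, tops 16 mm up. Six flush dark round marks, 32 mm across, on its y axis at y = -120, -72, -24, 24, 72, 120 mm; those at -72 and 72 hold pot_sky and pot_royal, either way round.
- pot_ice: Closed round paint pot with lid, palest, almost white blue (shade 1 of 6) all over but for a thin white collar. Stands loose on the desk at the start and has to be moved. Body 40 mm in diameter and 35 mm high, above it a lid 37 mm in diameter, 48 mm high in all, about 80 g. Origin: centre of its underside, z up; its yaw does not matter.
- pot_sky: Closed round paint pot with lid, light sky blue (shade 2 of 6) all over but for a thin white collar. Stands on the rack from the start, on a mark second from one end or the other, and stays there. Body 40 mm in diameter and 35 mm high, above it a lid 37 mm in diameter, 48 mm high in all, about 80 g. Origin: centre of its underside, z up; its yaw does not matter.
- pot_azure: Closed round paint pot with lid, clear mid blue (shade 3 of 6) all over but for a thin white collar. Stands loose on the desk at the start and has to be moved. Body 40 mm in diameter and 35 mm high, above it a lid 37 mm in diameter, 48 mm high in all, about 80 g. Origin: centre of its underside, z up; its yaw does not matter.
- pot_cobalt: Closed round paint pot with lid, strong cobalt blue (shade 4 of 6) all over but for a thin white collar. Stands loose on the desk at the start and has to be moved. Body 40 mm in diameter and 35 mm high, above it a lid 37 mm in diameter, 48 mm high in all, about 80 g. Origin: centre of its underside, z up; its yaw does not matter.
- pot_royal: Closed round paint pot with lid, deep dark blue (shade 5 of 6) all over but for a thin white collar. Stands on the rack from the start, on a mark second from one end or the other, and stays there. Body 40 mm in diameter and 35 mm high, above it a lid 37 mm in diameter, 48 mm high in all, about 80 g. Origin: centre of its underside, z up; its yaw does not matter.
- pot_navy: Closed round paint pot with lid, darkest, almost black navy (shade 6 of 6) all over but for a thin white collar. Stands loose on the desk at the start and has to be moved. Body 40 mm in diameter and 35 mm high, above it a lid 37 mm in diameter, 48 mm high in all, about 80 g. Origin: centre of its underside, z up; its yaw does not matter.
- bowl: Empty green ceramic bowl, 124 mm across, 50 mm high, loose, left of the rack; to be left alone. Origin: centre of its underside.
- pencil_case: Translucent pencil case with clip-on lid, 204 (its x) by 79 by 38 mm, loose, right of the rack; to be left alone. Origin: centre of its underside.
Not all that is in view belongs to the job. Several things look just like the pot_cobalt: the one meant starts farthest from the robot's base. Leave any red or yellow look-alike of the pot_azure alone.

How it is judged:
At the end, for the whole second after the job is handed in: All six pots stand upright (within 0.12 rad), released and at rest on the rack's board, each within 10 mm of its mark along the row and 12 mm across it, in order of shade from palest to darkest in the direction given by the two pots already there (x of pot_ice in the frame of rack between -0.012 and 0.012 m and z of pot_ice in the frame of rack between 0.008 and 0.016 m and angle between each of pot_ice, pot_sky, pot_azure, pot_cobalt, pot_royal, pot_navy's own z axis and vertical below 0.12 rad and linear speed of each of pot_ice, pot_sky, pot_azure, pot_cobalt, pot_royal, pot_navy below 0.02 m/s and contact force between the fingers and pot_ice below 0.1 N and x of pot_sky in the frame of rack between -0.012 and 0.012 m and z of pot_sky in the frame of rack between 0.008 and 0.016 m and contact force between the fingers and pot_sky below 0.1 N and x of pot_azure in the frame of rack between -0.012 and 0.012 m and z of pot_azure in the frame of rack between 0.008 and 0.016 m and contact force between the fingers and pot_azure below 0.1 N and x of pot_cobalt in the frame of rack between -0.012 and 0.012 m and z of pot_cobalt in the frame of rack between 0.008 and 0.016 m and contact force between the fingers and pot_cobalt below 0.1 N and x of pot_royal in the frame of rack between -0.012 and 0.012 m and z of pot_royal in the frame of rack between 0.008 and 0.016 m and contact force between the fingers and pot_royal below 0.1 N and x of pot_navy in the frame of rack between -0.012 and 0.012 m and z of pot_navy in the frame of rack between 0.008 and 0.016 m and contact force between the fingers and pot_navy below 0.1 N and ((y of pot_ice in the frame of rack between -0.13 and -0.11 m and y of pot_sky in the frame of rack between -0.082 and -0.062 m and y of pot_azure in the frame of rack between -0.034 and -0.014 m and y of pot_cobalt in the frame of rack between 0.014 and 0.034 m and y of pot_royal in the frame of rack between 0.062 and 0.082 m and y of pot_navy in the frame of rack between 0.11 and 0.13 m) or (y of pot_ice in the frame of rack between 0.11 and 0.13 m and y of pot_sky in the frame of rack between 0.062 and 0.082 m and y of pot_azure in the frame of rack between 0.014 and 0.034 m and y of pot_cobalt in the frame of rack between -0.034 and -0.014 m and y of pot_royal in the frame of rack between -0.082 and -0.062 m and y of pot_navy in the frame of rack between -0.13 and -0.11 m))); the robot touches nothing.
It fails at once if a pot that already stood on the rack is pushed more than 12 mm or tipped (distance of any of pot_sky, pot_royal from where it was at the start of the episode above 0.012 m or angle between any of pot_sky, pot_royal's own z axis and vertical above 0.3 rad).
It fails at once if the bowl or the pencil case is moved more than 25 mm (distance of any of bowl, pencil_case from where it was at the start of the episode above 0.025 m).
It fails at once if a pot is dropped: faster than 0.7 m/s (a fall of 25 mm) while the fingers do not touch it ((linear speed of pot_ice above 0.7 m/s and contact force between the fingers and pot_ice below 0.05 N) or (linear speed of pot_sky above 0.7 m/s and contact force between the fingers and pot_sky below 0.05 N) or (linear speed of pot_azure above 0.7 m/s and contact force between the fingers and pot_azure below 0.05 N) or (linear speed of pot_cobalt above 0.7 m/s and contact force between the fingers and pot_cobalt below 0.05 N) or (linear speed of pot_royal above 0.7 m/s and contact force between the fingers and pot_royal below 0.05 N) or (linear speed of pot_navy above 0.7 m/s and contact force between the fingers and pot_navy below 0.05 N)).
It also fails if it takes over 86 s, if anything falls off the work surface, if the arm or the gripper's body presses on something with over 40 N, if the wrist force passes 120 N, or if a joint passes its speed limit or range.

## Working session

There is one attempt and no reset: what is moved stays moved. The work goes in short steps, each a Python script; the robot and the scene stay as the last script left them, time stands still between calls to the robot, and variables do not carry over. Pictures are saved under pics/ and viewed, at most 14 in all, crops included, and the job is handed in when it is done.

```bash
mkdir -p pics; python3 - <<'E'
from cell import ctrl
import cv2,pickle
for n in("top","side"):
    s=ctrl.snapshot(n);pickle.dump(s,open(n+".pkl","wb"))
    cv2.imwrite(f"pics/{n}0.png",cv2.resize(s["img"],(800,500),interpolation=cv2.INTER_CUBIC))
    print(n,s["fx"],s["fy"],s["cx"],s["cy"],s["rvec"],s["tvec"])
s=ctrl.read_state();print(s["time"],s["position"],s["eef_rot"],s["gripper_width"])
E
```

```text
top 501.5042747370018 501.5042747370018 319.25609378228893 196.6031035678951 [ 2.19656268 -1.98787041  0.24095836] [-0.05075646  0.51309191  1.29641299]
side 386.0844957240934 386.0844957240934 317.42785369559545 200.39576489967962 [ 0.83825075 -2.32959678  1.29031255] [0.37147839 0.21292935 0.67917818]
0.1 [ 0.21638428 -0.61206766  0.25201522] [-1.16938058e-03  9.85590387e-01  1.69145352e-01 -2.68422673e-04] 1.0016530514842368
```

View pics/top0.png

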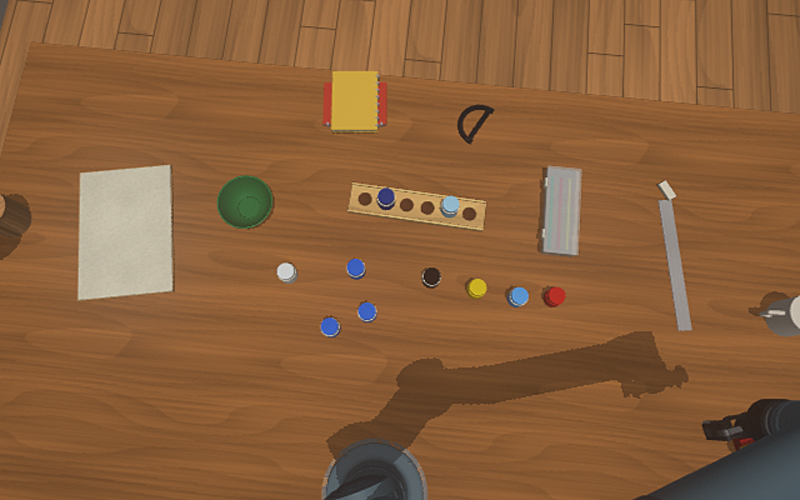

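View pics/side0.png

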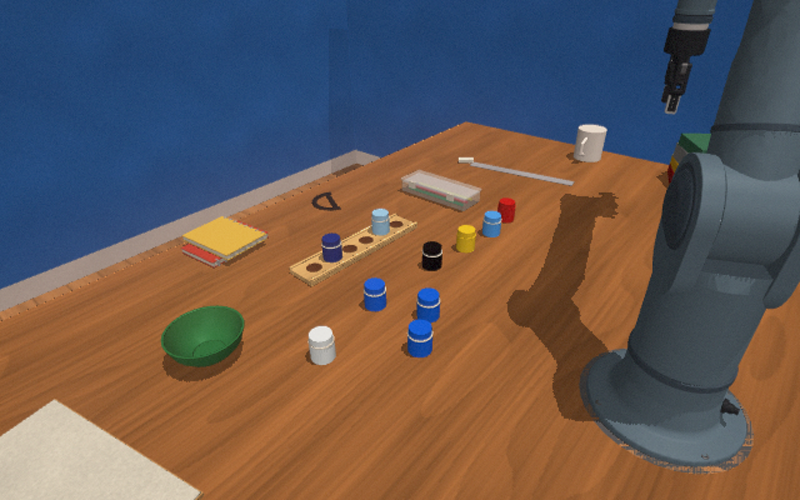

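Top (800×500 view): rack spans (348,183)–(487,230), with royal on its second mark from the left (386,198) and sky on its second from the right (451,206). The loose pots are white (286,271), cobalt candidates (356,268), (367,312) and (330,327), dark (431,277) and azure (518,296), plus yellow and red look-alikes. I'll enlarge this area.

```bash
python3 - <<'E'
import cv2,pickle
im=pickle.load(open("top.pkl","rb"))["img"]
a=im[140:220,270:400];cv2.imwrite("pics/c1.png",cv2.resize(a,None,fx=6,fy=6,interpolation=cv2.INTER_CUBIC))
a=im[195:275,210:460];cv2.imwrite("pics/c2.png",cv2.resize(a,None,fx=3.2,fy=3.2,interpolation=cv2.INTER_CUBIC))
E
```

```text
(no output)
```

View pics/c1.png

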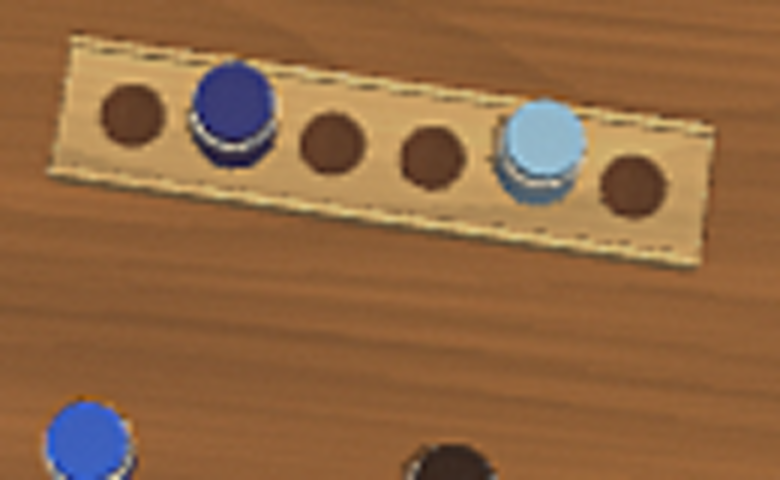

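View pics/c2.png

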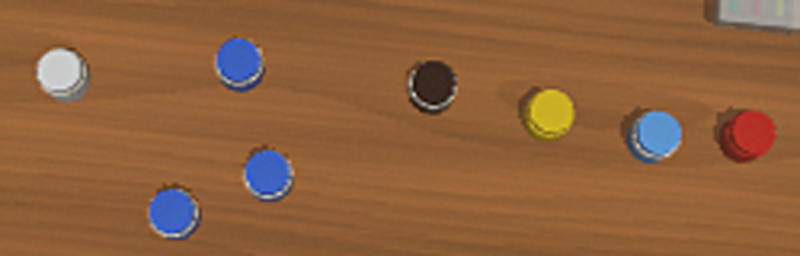

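Crop c1: free marks at (132,115), (332,143), (433,157) and (633,186). Crop c2: lids are ice (60,71), cobalt farthest up (239,61), dark/navy (433,83) and azure (658,134). The other cobalts are at (268,173) and (173,211). Next I'll compute positions and start with ice.

```bash
cat > h.py <<'E'
from cell import ctrl
import numpy as np,cv2,pickle
from scipy.spatial.transform import Rotation as Ro
S=pickle.load(open("top.pkl","rb"))
def w(u,v,z,s=S):
    R=cv2.Rodrigues(np.array(s["rvec"],float))[0]; t=np.array(s["tvec"]).ravel()
    d=R.T@[(u-s["cx"])/s["fx"],(v-s["cy"])/s["fy"],1]; c=-R.T@t
    return (c+d*(z-c[2])/d[2])[:2]
def c1(u,v,z): return w(270+(u+.5)/6-.5,140+(v+.5)/6-.5,z)
def c2(u,v,z=.048): return w(210+(u+.5)/3.2-.5,195+(v+.5)/3.2-.5,z)
m=np.array([c1(*p,.012) for p in[(132,115),(332,143),(433,157),(633,186)]])
Y=np.array([120,24,-24,-120])/1e3
C=m.mean(0); d=(Y[:,None]*(m-C)).sum(0); d/=np.linalg.norm(d)
T=dict(zip(["navy","cobalt","azure","ice"],C+Y[:,None]*d))
P=dict(ice=c2(60,71),cobalt=c2(239,61),navy=c2(433,83),azure=c2(658,134))
yaw=np.arctan2(-d[0],d[1])
def quat(psi):
    q=(Ro.from_euler("z",psi)*Ro.from_euler("x",np.pi)).as_quat(); return np.r_[q[3],q[:3]]
H=.031
def move(n,Q):
    a,b=P[n],T[n]
    ctrl.set_gripper(.85)
    ctrl.movep([*a,.12],Q); ctrl.movel([*a,H],feed=.12)
    ctrl.set_gripper(0,force=40); print(n,ctrl.read_state()["gripper_width"],ctrl.read_state()["grip_force"])
    ctrl.movel([*a,.15],feed=.2); ctrl.movep([*b,.15],Q); ctrl.movel([*b,H+.025],feed=.2)
    print("contact",ctrl.movel([*b,H+.009],feed=.03,stop_force=5),ctrl.read_state()["position"],b)
    ctrl.set_gripper(.85); ctrl.movel([*b,.15],feed=.2); print(ctrl.read_state()["time"])
E
python3 - <<'E'
from h import *
print(m,C,np.degrees(yaw),np.linalg.norm(m-C-Y[:,None]*d,axis=1))
print(P,T,[np.linalg.norm(c2(*p)) for p in[(239,61),(268,173),(173,211)]])
s=ctrl.snapshot("side");R=lambda p,z:cv2.projectPoints(np.array([[*p,z]]),s["rvec"],s["tvec"],np.array([[s["fx"],0,s["cx"]],[0,s["fy"],s["cy"]],[0,0,1]]),None)[0].ravel()*1.25
print([(n,R(p,.048).round()) for n,p in P.items()])
for k in(1,-1):
    print(k,[ (ctrl.ik([*p,H],quat(yaw+k*np.pi/2))) for p in [P["ice"],P["azure"],T["ice"],T["navy"]]])
E
```

```text
[[ 0.62982817  0.09099504]
 [ 0.62555815 -0.00506043]
 [ 0.62347676 -0.05342951]
 [ 0.6187378  -0.14899734]] [ 0.62440022 -0.02912306] -2.6387883828215037 [0.00026374 0.00010279 0.00037828 0.00013772]
{'ice': array([0.43801266, 0.2394848 ]), 'cobalt': array([0.46168301, 0.09013497]), 'navy': array([ 0.45924201, -0.07493147]), 'azure': array([ 0.43479065, -0.26653765])} {'navy': array([0.62992493, 0.09074969]), 'cobalt': array([ 0.62550516, -0.00514851]), 'azure': array([ 0.62329528, -0.05309761]), 'ice': array([ 0.61887551, -0.14899582])} [np.float64(0.47039931326240614), np.float64(0.373711081788459), np.float64(0.35504646106858)]
[('ice', array([320., 333.])), ('cobalt', array([374., 283.])), ('navy', array([431., 246.])), ('azure', array([492., 214.]))]
1 [array([ 0.15974138,  0.61077052, -0.86592848,  2.06237396,  0.67405669,
        0.77521812, -1.17141946]), array([ 0.77640919,  0.47365456, -0.35199246,  2.05586522,  0.26150555,
        0.65389944,  0.2051326 ]), array([ 0.55957581,  0.68496244, -0.50348903,  1.73900096,  0.42706898,
        0.82852079, -0.18813155]), array([ 0.21343783,  0.69685661, -0.54831371,  1.73764545,  0.46595126,
        0.83998321, -0.59450436])]
-1 [array([ 0.42484001,  0.90754587, -1.2517618 ,  2.05360746,  1.04863576,
        1.04170847,  1.72195646]), array([ 0.34497116,  0.44941547,  0.14210844,  2.07674981, -0.1057939 ,
        0.62203196, -2.62843026]), array([-0.68645994,  1.26489911,  1.35741717,  1.79969966, -1.31124321,
        1.30259317, -2.14263471]), array([ 0.6408755 ,  1.10574567, -1.25728322,  1.71835102,  1.12810745,
        1.22538039,  2.1713548 ])]
```

```bash
python3 - <<'E'
from h import *
move("azure",quat(yaw+np.pi/2))
for n in("top","side"):
    s=ctrl.snapshot(n); cv2.imwrite(f"pics/{n}1.png",cv2.resize(s["img"],(800,500),interpolation=cv2.INTER_CUBIC))
E
```

```text
azure 0.4538482232720709 40.46367108821869
contact True [ 0.6241674  -0.05312045  0.04416407] [ 0.62329528 -0.05309761]
7.3417
```

View pics/side1.png

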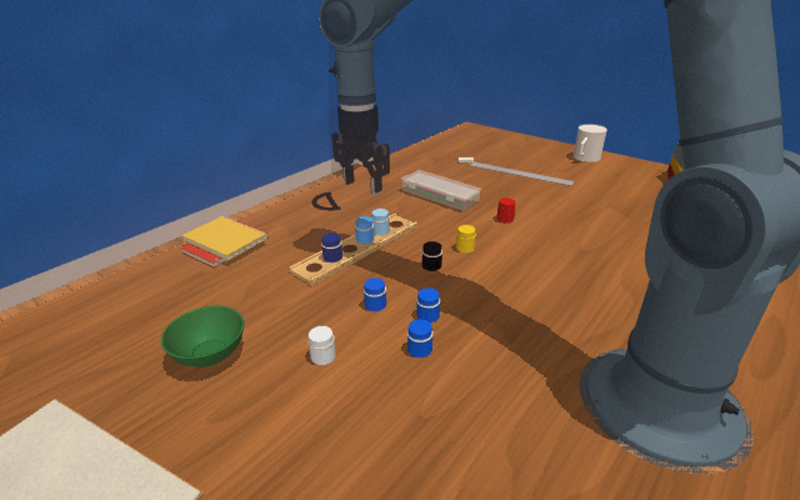

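Azure stands upright on its mark at (365,230), next to sky at (380,222). Only 7 s are used, so I'll do the rest and then clear the view.

```bash
python3 - <<'E'
from h import *
q0=ctrl.read_state()["q"]
for n in("ice","navy","cobalt"): move(n,quat(yaw+np.pi/2))
ctrl.movel([*T["cobalt"],.25],feed=.2)
ctrl.goto_joints([1.133,.383,.044,1.598,-.018,1.161,-.05])
s=ctrl.snapshot("top"); cv2.imwrite("pics/top2.png",cv2.resize(s["img"][120:270,190:430],(800,500),interpolation=cv2.INTER_CUBIC))
s=ctrl.snapshot("side"); cv2.imwrite("pics/side2.png",cv2.resize(s["img"][150:250,210:370],(800,500),interpolation=cv2.INTER_CUBIC))
print(ctrl.read_state()["time"])
E
```

```text
ice 0.45391466769288635 40.38045287132263
contact True [ 0.61964757 -0.14934348  0.04412499] [ 0.61887551 -0.14899582]
14.7583
navy 0.45409625967586625 40.35748064517975
contact True [0.63071176 0.09089327 0.04409907] [0.62992493 0.09074969]
20.875
cobalt 0.45397415314624706 40.3459757566452
contact True [ 0.62627624 -0.00526101  0.04408022] [ 0.62550516 -0.00514851]
26.8083
30.15
```

View pics/top2.png

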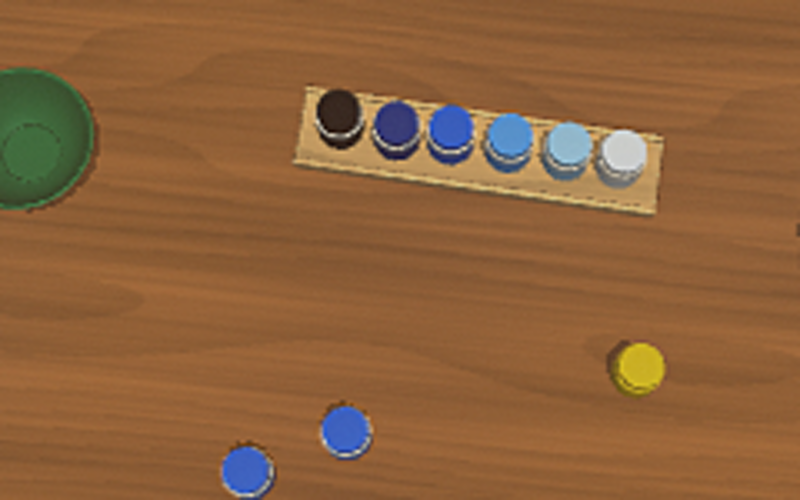

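View pics/side2.png

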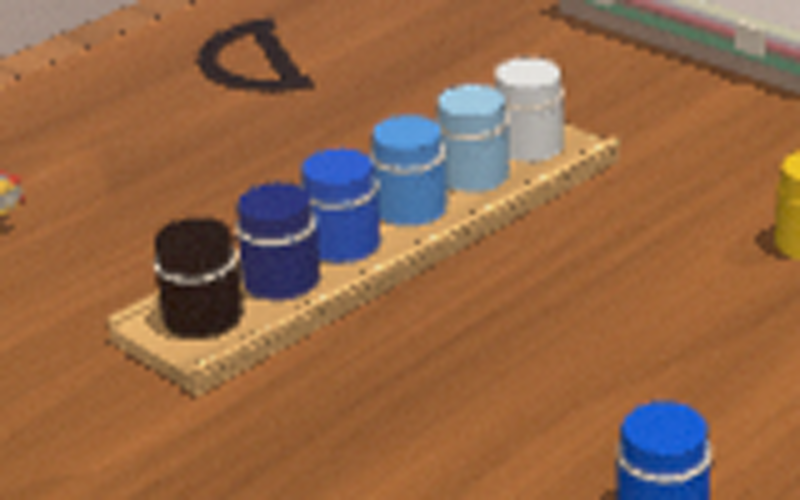

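All six stand upright in shade order, with lids at (339,110), (397,125), (451,131), (509,138), (568,146) and (622,153). Navy looks slightly off the line, so I'll measure it.

```bash
python3 - <<'E'
from h import *
s=ctrl.snapshot("top"); im=s["img"]
cv2.imwrite("pics/c3.png",cv2.resize(im[140:200,280:390],None,fx=7,fy=7,interpolation=cv2.INTER_CUBIC))
ex=np.array([d[1],-d[0]])
for u,v in[(339,110),(397,125),(451,131),(509,138),(568,146),(622,153)]:
    p=w(190+(u+.5)/3.3333-.5,120+(v+.5)/3.3333-.5,.06)-C; print((p@ex*1e3).round(1),(p@d*1e3).round(1))
E
```

```text
2.4 119.0
-3.4 69.5
-2.0 24.5
-1.0 -23.7
-0.7 -72.9
-0.2 -117.7
```

View pics/c3.png

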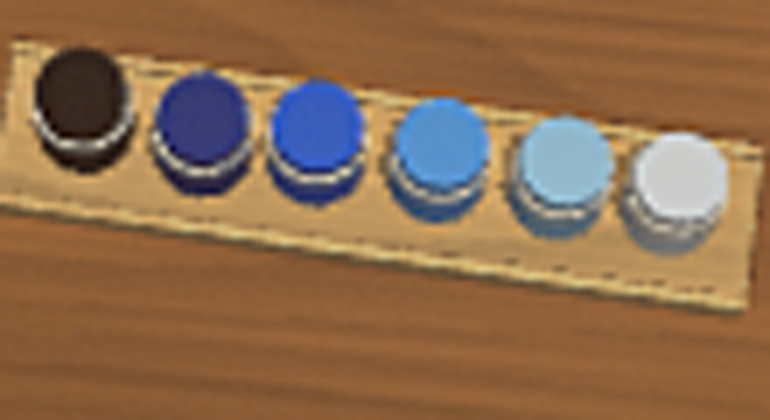

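Lids in the last crop run from (82,93) to (682,176). All pots are within about 3.5 mm of their marks, and royal has not moved.

```bash
python3 -c "from cell import ctrl;print(ctrl.sign_off())"
```

```text
the job is handed in; nothing more can be done
None
```

The row is complete and handed in: all six pots stand upright in order of shade, each within about 3.5 mm of its mark, with about 30 s on the robot's clock; the sign-off returned no verdict.

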